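# Stand the fallen splash shield back up and start the stirrer

### The job

The amber splash shield beside the hot-plate stirrer has fallen onto its back. Stand it up again on its yellow foot where it is, by pushing the raised foot over without lifting the shield off the bench; only when it is standing, press the green start button on the stirrer fully down and let go. Leave the beaker, the jar and the flask where they stand.

Things in the scene. Friction and masses are not known exactly. Their poses are not given: they have to be found in the camera images.
- shield: L-shaped splash shield, 0.55 to 1 kg: amber panel 170 long, 160 wide, 5 thick (mm), square to a heavy foot. It starts with the panel flat on the bench, foot upright like a low wall. Origin: middle of the L's outside corner edge, on the bench both fallen and standing. Own x: along the panel to its free end (up when standing); z: along the foot (up at start); y: along the corner edge
- foot_edge (a point): middle of the free edge of the yellow steel foot plate (80 mm long, 160 wide, 6 thick), at (3, 0, 80) mm in the shield's frame: 80 mm above the bench when fallen, 3 mm when standing. Pushed at its inner face (over the panel) near the top, level along the shield's -x, with 2 to 4 N, the shield rolls about its corner edge; past some 30 degrees its weight finishes the job
- panel_end (a point): middle of the panel's free end, 170 mm from the corner edge along the shield's own x: on the bench when fallen, 170 mm above it when standing. The panel rises as the foot goes down, so nothing should hang over it behind the pushing finger
- hotplate: white hot-plate stirrer, fixed, 240 mm along its own x, 170 along y; origin: centre of its underside. The control ledge, 70 mm high, is the end nearest the robot (own x -120 to -42 mm); the heating plate, 98 mm high, fills own x -42 to 112 mm. The fallen shield lies on its -y side, with its foot at the near end and room for the foot to come down clear of the stirrer
- start_top (a point): centre of the top of the round green start button (28 mm across) on the stirrer's ledge, in a black housing; it is pressed straight down, travels 6 mm against a spring, needs about 4 N to go fully down and springs back when released
- start (a joint): travel of the start button, in m: 0 released, 0.006 fully down
- beaker: empty glass beaker standing on the heating plate, 68 mm across and 90 mm high; origin at the centre of its underside. To be left alone
- jar: amber glass jar with a steel cap, 68 mm across and 100 mm high; origin at the centre of its underside. To be left alone
- flask: green conical flask, 82 mm across at its foot and 105 mm high; origin at the centre of its underside. To be left alone

How it is judged:
On the way, in this order (a step that is already met when the one before it is completed fails the run):
1. the shield stands upright on its foot, at rest (angle between shield's own x axis and vertical below 0.08 rad and angular speed of shield below 0.1 rad/s), for 0.2 s.
2. the start button is pressed down (value of joint start above 0.0045 m), for 0.05 s.
At the end, for the whole second after the job is handed in: the shield stands upright (within about 4.5 degrees) and still on its foot, within 60 mm of where its corner edge lay and with the foot towards the stirrer; the start button has been pressed and is up again; the beaker, jar and flask are within 25 mm of where they stood (angle between shield's own x axis and vertical below 0.08 rad and height (world z) of foot_edge below 0.012 m and distance of shield from where it was at the start of the episode below 0.06 m and y of foot_edge in the frame of hotplate above -0.26 m and linear speed of shield below 0.02 m/s and value of joint start below 0.002 m and distance of each of beaker, jar, flask from where it was at the start of the episode below 0.025 m); the robot touches nothing.
It fails at once if the start button is pressed before the shield stands (value of joint start above 0.003 m and angle between shield's own x axis and vertical above 0.2 rad).
It fails at once if the shield is lifted off the bench (height (world z) of shield above 0.03 m).
It fails at once if the beaker, jar or flask is pushed away, lifted or tipped over (distance of any of beaker, jar, flask from where it was at the start of the episode above 0.04 m or angle between any of beaker, jar, flask's own z axis and vertical above 0.5 rad).
It also fails if it takes over 45 s, if anything falls off the work surface, if the arm or the gripper's body presses on something with over 40 N, if the wrist force passes 120 N, or if a joint passes its speed limit or range.

### The arm

A 6-joint arm with a two-finger parallel gripper is mounted at the origin on the work surface. World frame = base frame: x ahead of the robot, y to its left, z up, the work surface at z = 0. Lengths are in m, angles in rad, forces in N, time in s.
With the tool pointing down it reaches from about 0.35 to 0.725 m from the base axis. Payload 4.3 kg.
Tool frame: the origin (TCP) lies between the finger pads; the fingertips stand 17 mm ahead of it and the grasp point (between the pads) lies 2 mm behind it; x points along the fingers, z is the direction in which the jaws open and shut, and the axes are right-handed (so a half turn about x gives the same grasp; the last joint's range is limited). The gripper opens to 85 mm and grips with 20 to 120 N. Pads are 22 mm wide; open, the fingers measure 114 mm over their backs; the gripper's body (76 mm by 85 mm) begins 54 mm behind the grasp point. The pads swing forward as they close: fully open they stand 13 mm farther back than shut.
Start: joints at [1.193, 0.377, 0.081, 1.274, 0, 1.46], TCP at [0.152, 0.555, 0.248] pointing down, gripper open.
Joint ranges: [-2.72, 2.72], [-0.84, 1.66], [-1.02, 1.22], [-1.77, 2.12], [-1.37, 1.28], [-3.14, 3.14]. Speed limits (rad/s): [2.57, 2.57, 3.14, 3.14, 3.14, 3.14].

### API

Orientations are given as a unit quaternion [w, x, y, z].
In Python, from rig import status, imaging, manip gives the robot as it stands.
- The arm moves only by the shell command python3 -m handwheel 'ROWS' [FORCE]. ROWS is JSON, a list of rows, each an object of numbers: "x", "y", "z": the shift along the tool's x, y, z in cm; "spin": the turn about the tool's x in rad; "gripper": the opening, from 0 (shut) to 1 (fully open). A call has 1 to 8 rows; each row is the pose to reach, as a shift and turn from the pose measured when the call began, along the tool's axes at that moment; what a row does not reach only later rows make up. A row lasts 1/8 s, in which the tool goes at most 62.5 mm and 10.7 degrees, less where a joint would pass 70% of its speed; a pose out of reach is approached as far as the arm can. A call with a gripper value outside its range is refused whole. The fingers move at their own pace and stop on an object; FORCE is the grip in N (left out, the last holds). Time passes only in rows, so rows that repeat a pose let the fingers close. It gives the time, the measured TCP pose, the force and the opening at its end, in the units of the state.
- status.read_state(): the state, without advancing time (a new reading comes with each control period).
- imaging.grab_frame(name): name is "scene" or "top"; returns a dict with "frame" (480x640x3 uint8, red, green, blue), "depth" (480x640 float32, m along the optical axis (not along the pixel's ray), 0 where there is no reading), "intrinsics" (3x3 intrinsics, pixels), "cam_to_world" (4x4, takes a point from camera to world coordinates). Camera axes: x right, y down, z forward; pixel columns grow to the right and rows downward; lengths in m; the calibration is good to about 2 mm. A picture is of the moment at which its call begins.
- manip.close_job(): hands the job in, once; it reports no verdict.
The state is a dict: "t": time; "joint_pos": joint angles; "joint_vel": joint speeds; "tau": joint torques, N m; "position": TCP position; "orientation": TCP orientation; "ft_force": force on the tool from outside, world axes, zero at the start; "ft_torque": the same for the moment, N m; "width": opening from 0.0 (shut) to 1.0 (fully open).
Only numpy, scipy, OpenCV 4.12 (cv2) and the standard library are available. Lean on these libraries where they do the work, as an engineer would, in place of code of your own. Each camera call takes 0.05 s, during which the arm holds its last target. There are 200 camera calls.

## Working session

There is one attempt and no reset: what is moved stays moved. The work goes in short steps, Python scripts to look and compute and a shell command to move; the robot and the scene stay as the last step left them, time stands still between calls to the robot, and variables do not carry over. Pictures are saved under pics/ and viewed, and the job is handed in when it is done.

```bash
ls; mkdir -p pics; python3 - <<'E'
from rig import status, imaging
import cv2, numpy as np
print(status.read_state())
for n in ("scene","top"):
    f=imaging.grab_frame(n)
    cv2.imwrite(f"pics/{n}0.png",f["frame"][:,:,::-1]); np.savez(f"/tmp/{n}0.npz",**f)
    print(n,f["intrinsics"].round(1).tolist(),f["cam_to_world"].round(3).tolist())
E
```

```text
pics
{'t': 0.0, 'joint_pos': array([ 1.19269568e+00,  3.78093101e-01,  7.96272904e-02,  1.27439930e+00,
       -1.56502154e-05,  1.46051271e+00]), 'joint_vel': array([ 5.53297221e-04,  1.47754387e-04,  1.64438174e-03, -3.70504781e-04,
       -1.30213257e-05, -1.24768686e-04]), 'tau': array([-1.37110869e-04, -4.63603485e+01,  2.69877720e+01,  2.07299012e-02,
        1.02315207e-04,  1.11795458e-05]), 'position': array([0.15191897, 0.55392296, 0.24734423]), 'orientation': array([ 0.56165381, -0.42915081,  0.5629019 ,  0.42838771]), 'ft_force': array([ 0.00649357, -0.48798392,  0.22201402]), 'ft_torque': array([-0.0545816 ,  0.03549827, -0.03015269]), 'width': 0.9982298336202623}
scene [[557.5, 0.0, 322.9], [0.0, 557.5, 244.8], [0.0, 0.0, 1.0]] [[-0.497, 0.449, -0.742, 1.34], [0.868, 0.251, -0.429, 0.395], [-0.006, -0.857, -0.515, 0.67], [0.0, 0.0, 0.0, 1.0]]
top [[616.0, 0.0, 330.4], [0.0, 616.0, 242.3], [0.0, 0.0, 1.0]] [[0.005, -0.991, 0.13, 0.346], [-1.0, -0.006, -0.004, -0.069], [0.005, -0.13, -0.992, 1.456], [0.0, 0.0, 0.0, 1.0]]
```

View pics/scene0.png

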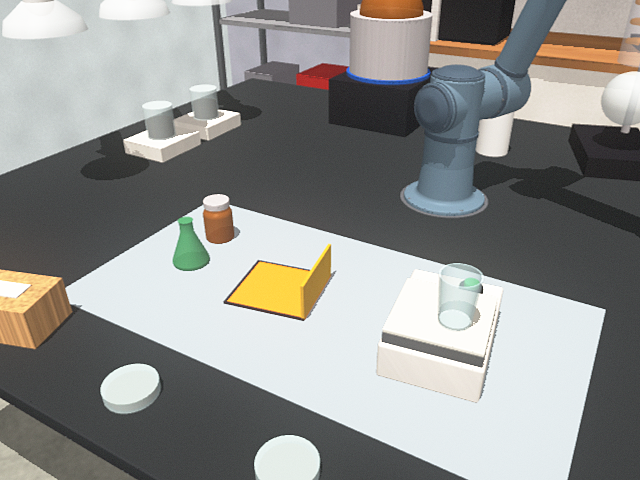

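View pics/top0.png

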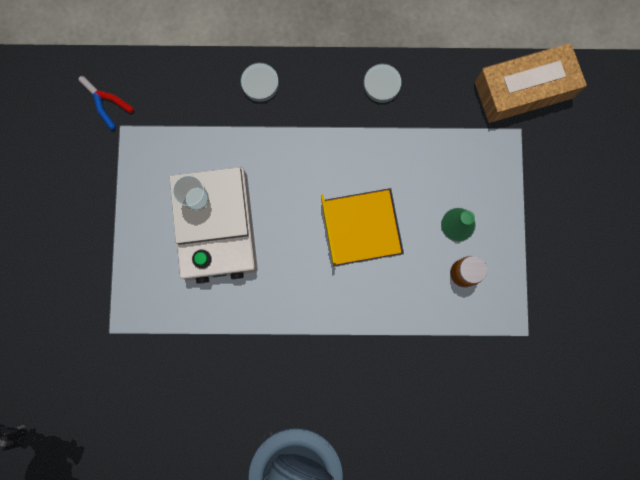

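The scene view shows the shield panel at (270,288) with its foot wall at (318,280), and the stirrer on the right. In the top view the panel is at (362,228) with the foot edge near (328,230). The green button is at (201,259), the flask at (459,222), the jar at (468,270) and the beaker at (195,198). Next I'll measure them.

```bash
cat > h.py <<'E'
import numpy as np, cv2
def cloud(f):
    K=f["intrinsics"];T=f["cam_to_world"];d=f["depth"]
    v,u=np.mgrid[0:480,0:640]
    P=np.stack([(u-K[0,2])/K[0,0]*d,(v-K[1,2])/K[1,1]*d,d],-1)
    return P@T[:3,:3].T+T[:3,3]
def ray(f,u,v,z):
    K=f["intrinsics"];T=f["cam_to_world"]
    r=T[:3,:3]@np.array([(u-K[0,2])/K[0,0],(v-K[1,2])/K[1,1],1]);o=T[:3,3]
    return o+r*(z-o[2])/r[2]
def hsv(f): return cv2.cvtColor(f["frame"],cv2.COLOR_RGB2HSV)
E
python3 - <<'E'
import numpy as np,cv2
from h import *
for n in("top","scene"):
    f=dict(np.load(f"/tmp/{n}0.npz")); P=cloud(f);H=hsv(f)
    m=(H[...,0]>15)&(H[...,0]<32)&(H[...,1]>180)&(H[...,2]>100)&(f["depth"]>0)
    if n=="top":
        m[:, :300]=0; m[:,420:]=0
    else:
        m[:,:200]=0; m[:,350:]=0;m[:230]=0
    Q=P[m]; print(n,len(Q),np.percentile(Q[:,2],[1,10,50,90,99]).round(3))
    lo=m&(P[...,2]<0.02); hi=m&(P[...,2]>0.03)
    c=cv2.boxPoints(cv2.minAreaRect(np.argwhere(lo)[:,::-1].astype(np.float32)))
    for p in c: print("corner low",p.round(1),ray(f,*p,0.005).round(4))
    if hi.sum()>20:
        q=P[hi]; print("hi",len(q),q.min(0).round(3),q.max(0).round(3))
        t=q[q[:,2]>0.06]; print("top part",len(t), t.mean(0).round(3))
        cx=q[:,:2].mean(0);w,V=np.linalg.eigh(np.cov(q[:,:2].T));print("foot plane c",cx,"dir",V[:,1],"sd",np.sqrt(w))
        pr=(q[:,:2]-cx)@V[:,1];print("extent",pr.min(),pr.max())
    g=(H[...,0]>50)&(H[...,0]<80)&(H[...,1]>150)&(f["depth"]>0)
    k,lab,st,ce=cv2.connectedComponentsWithStats(g.astype(np.uint8))
    for i in range(1,k):
        if st[i,4]>30: q=P[lab==i];print("green",st[i],ce[i].round(1),np.median(q,0).round(4),np.percentile(q[:,2],[5,95]).round(3), ray(f,*ce[i],np.percentile(q[:,2],90)).round(4))
E
```

```text
top 4451 [-0.003  0.     0.004  0.009  0.081]
corner low [324.4 200.5] [ 0.6365 -0.06    0.005 ]
corner low [389.7 188.9] [ 0.666  -0.2168  0.005 ]
corner low [401.  252.5] [ 0.5124 -0.2426  0.005 ]
corner low [335.7 264.1] [ 0.4838 -0.0878  0.005 ]
hi 208 [ 0.48  -0.085  0.033] [ 0.634 -0.055  0.087]
top part 192 [ 0.554 -0.07   0.078]
foot plane c [ 0.55362283 -0.0694959 ] dir [-0.98327241 -0.18214108] sd [0.00187566 0.04460057]
extent -0.08209700560569716 0.07450120786187626
green [194 252  13  13 137] [200.2 258. ] [0.4874 0.2154 0.0906] [0.081 0.095] [0.4873 0.2143 0.0942]
scene 2785 [0.004 0.006 0.007 0.01  0.082]
corner low [226.9 300.3] [ 0.6605 -0.2195  0.005 ]
corner low [237.  254.9] [ 0.5137 -0.3064  0.005 ]
corner low [328.6 275.2] [ 0.484  -0.0864  0.005 ]
corner low [318.5 320.7] [ 0.6266 -0.0283  0.005 ]
hi 186 [ 0.481 -0.087  0.03 ] [ 0.642 -0.055  0.085]
top part 160 [ 0.58  -0.068  0.08 ]
foot plane c [ 0.58820002 -0.06687036] dir [-0.98595884 -0.16698849] sd [0.00180176 0.04963864]
extent -0.054828692354883336 0.10864249468456667
```

```bash
python3 - <<'E'
import numpy as np,cv2
from h import *
f=dict(np.load("/tmp/top0.npz"));P=cloud(f)
for (u,v) in [(178,172),(242,172),(178,276),(250,270),(201,259),(201,250),(193,259),(210,259),(220,262),(212,220),(195,198),(190,187),(328,205),(325,230),(330,245),(327,200),(362,228),(459,222),(468,216),(468,270),(475,264)]:
    print((u,v),P[v,u].round(4))
im=f["frame"][150:290,160:420,::-1]
cv2.imwrite("pics/topcrop.png",cv2.resize(im,None,fx=3,fy=3,interpolation=cv2.INTER_CUBIC))
E
```

```text
(178, 172) [0.7045 0.2931 0.0043]
(242, 172) [0.6894 0.1298 0.0691]
(178, 276) [0.4537 0.2842 0.0028]
(250, 270) [0.4634 0.1066 0.0669]
(201, 259) [0.485  0.2124 0.0941]
(201, 250) [0.5065 0.2156 0.0816]
(193, 259) [0.4863 0.2331 0.0806]
(210, 259) [0.4871 0.1962 0.0747]
(220, 262) [0.4809 0.1743 0.07  ]
(212, 220) [0.5718 0.1895 0.0999]
(195, 198) [0.6211 0.2286 0.1018]
(190, 187) [0.6432 0.2377 0.115 ]
(328, 205) [ 0.6265 -0.0687  0.001 ]
(325, 230) [ 0.5663 -0.0619 -0.0022]
(330, 245) [ 0.5192 -0.0738  0.0839]
(327, 200) [ 0.6378 -0.0663  0.0054]
(362, 228) [ 0.5702 -0.1499  0.0073]
(459, 222) [ 0.5744 -0.3662  0.0771]
(468, 216) [ 0.5835 -0.3807  0.1043]
(468, 270) [ 0.4636 -0.3795  0.097 ]
(475, 264) [ 0.4772 -0.3959  0.0946]
```

View pics/topcrop.png

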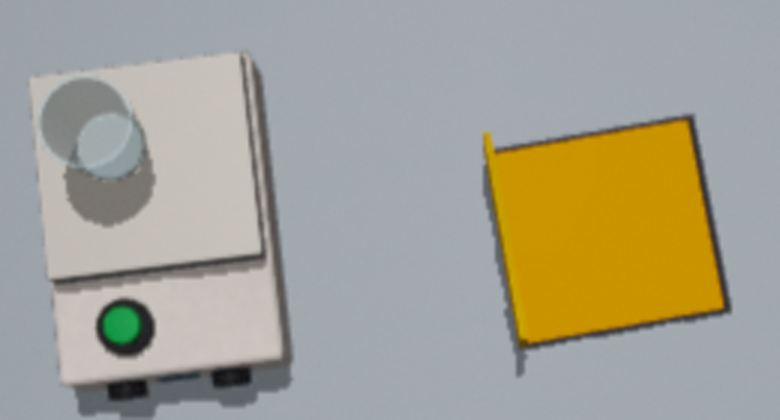

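```bash
cat >> h.py <<'E'
from scipy.spatial.transform import Rotation as R
def tool():
    from rig import status
    s=status.read_state(); q=s["orientation"]
    return s,R.from_quat([q[1],q[2],q[3],q[0]]).as_matrix()
def to(target,n=None):
    s,M=tool(); print("t",s["t"],"pos",s["position"].round(4),"F",s["ft_force"].round(2),"w",round(s["width"],2))
    print("axes y",M[:,1].round(3),"z",M[:,2].round(3))
    print("shift cm",(M.T@(np.array(target)-s["position"])*100).round(2))
    if n is not None:
        n=np.array([*n,0]);n/=np.linalg.norm(n)
        # spin about tool x taking y to n
        l=M.T@n; a=np.arctan2(l[2],l[1]); print("spin y->n",round(a,3),"y->-n",round((a+2*np.pi)%(2*np.pi)-np.pi,3),"j6",s["joint_pos"][5].round(3))
E
python3 -c "
from h import *
to([0.5635,-0.1016,0.19],[-0.178,0.984])"
```

```text
t 0.1 pos [0.1519 0.554  0.2475] F [-0.22 -0.42 -0.42] w 1.0
axes y [-0.964  0.265  0.   ] z [ 0.265  0.964 -0.002]
shift cm [  5.83 -57.04 -52.32]
spin y->n 1.124 y->-n -2.018 j6 1.46
```

```bash
python3 -m handwheel '[{"y":-4,"z":-3.7,"spin":0.14,"gripper":0},{"y":-8,"z":-7.4,"spin":0.28,"gripper":0},{"y":-12,"z":-11.1,"spin":0.42,"gripper":0},{"y":-16,"z":-14.7,"spin":0.56,"gripper":0},{"y":-20,"z":-18.4,"spin":0.7,"gripper":0},{"y":-24,"z":-22,"spin":0.84,"gripper":0},{"y":-28,"z":-25.7,"spin":0.98,"gripper":0},{"y":-32,"z":-29.4,"spin":1.12,"gripper":0}]' 40
python3 -c "
from h import *
to([0.5635,-0.1016,0.19],[-0.178,0.984])"
```

```text
t 0.1 pos [0.1519 0.554  0.2475] F [-0.22 -0.42 -0.42] w 1.0
axes y [-0.964  0.265  0.   ] z [ 0.265  0.964 -0.002]
shift cm [  5.83 -57.04 -52.32]
spin y->n 1.124 y->-n -2.018 j6 1.46schema error: expected keys x, y, z, spin, gripper
```

```bash
python3 -m handwheel '[{"x":0,"y":-4,"z":-3.7,"spin":0.14,"gripper":0},{"x":0,"y":-8,"z":-7.4,"spin":0.28,"gripper":0},{"x":0,"y":-12,"z":-11.1,"spin":0.42,"gripper":0},{"x":0,"y":-16,"z":-14.7,"spin":0.56,"gripper":0},{"x":0,"y":-20,"z":-18.4,"spin":0.7,"gripper":0},{"x":0,"y":-24,"z":-22,"spin":0.84,"gripper":0},{"x":0,"y":-28,"z":-25.7,"spin":0.98,"gripper":0},{"x":0,"y":-32,"z":-29.4,"spin":1.12,"gripper":0}]' 40
python3 -c "
from h import *
to([0.5635,-0.1016,0.19],[-0.178,0.984])"
```

```text
t: 1.1
position: [0.3832, 0.1841, 0.2477]
orientation: [0.704, -0.064, 0.705, 0.062]
ft_force: [0.5, -0.0, 0.1]
width: 0.002
t 1.1 pos [0.3832 0.1841 0.2477] F [ 0.49 -0.03  0.09] w 0.0
axes y [-0.178  0.984 -0.001] z [ 0.984  0.178 -0.001]
shift cm [  5.8  -31.31  12.68]
spin y->n -0.0 y->-n 3.141 j6 1.692
```

Aligned: tool y is now the push direction. I'll move over the panel.

```bash
python3 -m handwheel '[{"x":0,"y":-4.5,"z":1.8,"spin":0,"gripper":0},{"x":0,"y":-9,"z":3.6,"spin":0,"gripper":0},{"x":0,"y":-13.5,"z":5.4,"spin":0,"gripper":0},{"x":0,"y":-18,"z":7.2,"spin":0,"gripper":0},{"x":0,"y":-22.5,"z":9,"spin":0,"gripper":0},{"x":0,"y":-27,"z":10.8,"spin":0,"gripper":0},{"x":2,"y":-31.3,"z":12.7,"spin":0,"gripper":0},{"x":5.8,"y":-31.3,"z":12.7,"spin":0,"gripper":0}]' 40
python3 - <<'E'
from h import *
from rig import imaging
to([0.5635,-0.1016,0.085],[-0.178,0.984])
for n in("top","scene"):
    f=imaging.grab_frame(n);cv2.imwrite(f"pics/{n}1.png",f["frame"][:,:,::-1]);np.savez(f"/tmp/{n}1.npz",**f)
E
```

```text
t: 2.1
position: [0.5666, -0.1048, 0.19]
orientation: [0.705, -0.063, 0.703, 0.06]
ft_force: [-0.3, 0.9, 0.1]
width: 0.002
t 2.1 pos [ 0.5666 -0.1048  0.19  ] F [-0.34  0.92  0.06] w 0.0
axes y [-0.174  0.985 -0.004] z [0.985 0.174 0.003]
shift cm [10.5   0.42 -0.28]
spin y->n -0.004 y->-n 3.137 j6 1.104
```

View pics/scene1.png

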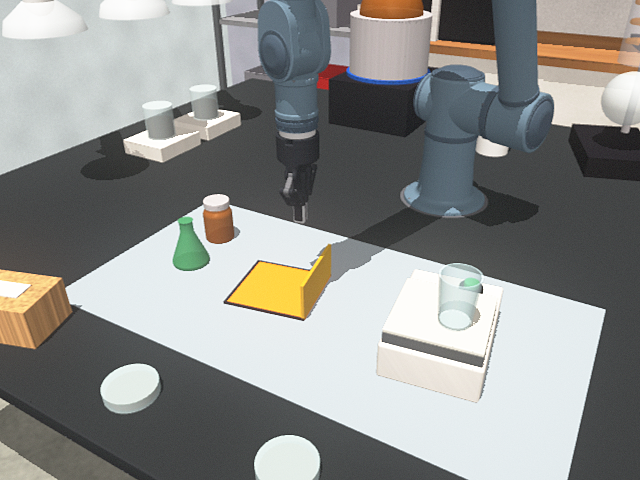

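View pics/top1.png

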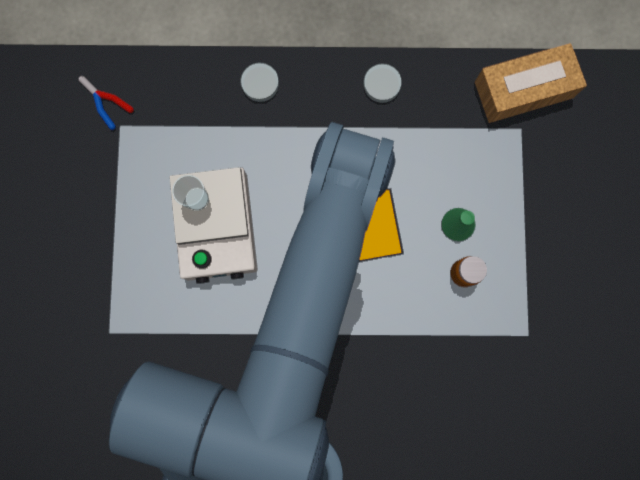

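The scene view has the shut fingertips at (300,218), above the panel just behind the foot. The other objects are clear. I'll lower to a tip height of about 68 mm.

```bash
python3 -m handwheel '[{"x":3.5,"y":0,"z":-0.3,"spin":0,"gripper":0},{"x":7,"y":0,"z":-0.3,"spin":0,"gripper":0},{"x":9.5,"y":0,"z":-0.3,"spin":0,"gripper":0},{"x":10.5,"y":0,"z":-0.3,"spin":0,"gripper":0},{"x":10.5,"y":0,"z":-0.3,"spin":0,"gripper":0}]' 40
python3 - <<'E'
from h import *
from rig import imaging
to([0.5635,-0.1016,0.085],[-0.178,0.984])
f=imaging.grab_frame("scene");im=f["frame"][150:350,200:420,::-1];cv2.imwrite("pics/scene2.png",cv2.resize(im,None,fx=3,fy=3))
E
```

```text
t: 2.82
position: [0.5564, -0.1013, 0.0807]
orientation: [0.701, -0.062, 0.708, 0.064]
ft_force: [-0.2, -0.8, 0.8]
width: -0.002
t 2.825 pos [ 0.5564 -0.1013  0.0807] F [-0.17 -0.77  0.81] w -0.0
axes y [-0.177  0.984  0.003] z [ 0.984  0.177 -0.01 ]
shift cm [-0.43 -0.15  0.69]
spin y->n -0.001 y->-n 3.14 j6 1.102
```

View pics/scene2.png

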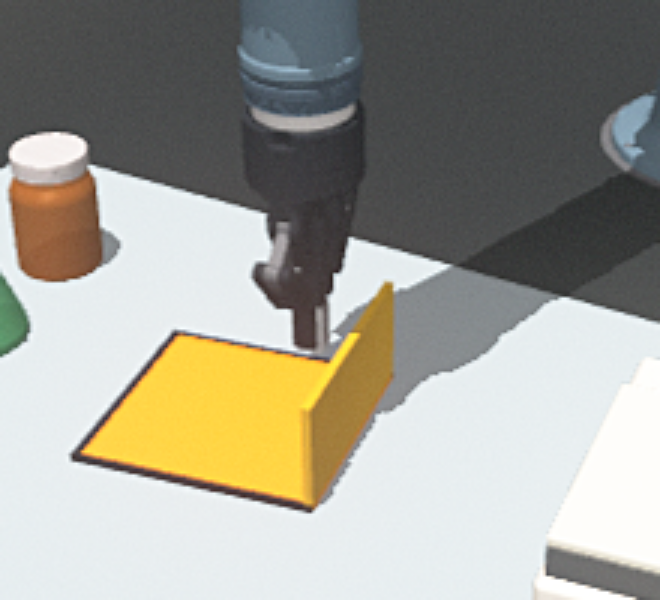

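The picture shows the tips behind the foot's inner face, below its top edge. Now a slow first push.

```bash
python3 -m handwheel '[{"x":-0.2,"y":0.5,"z":0.7,"spin":0,"gripper":0},{"x":-0.2,"y":1,"z":0.7,"spin":0,"gripper":0},{"x":-0.2,"y":1.5,"z":0.7,"spin":0,"gripper":0},{"x":-0.1,"y":2,"z":0.7,"spin":0,"gripper":0},{"x":0,"y":2.5,"z":0.7,"spin":0,"gripper":0}]' 40
python3 - <<'E'
from h import *
from rig import imaging
to([0.5635,-0.1016,0.085],[-0.178,0.984])
f=imaging.grab_frame("scene");im=f["frame"][150:350,200:420,::-1];cv2.imwrite("pics/scene3.png",cv2.resize(im,None,fx=3,fy=3))
E
```

```text
t: 3.5
position: [0.5599, -0.076, 0.0817]
orientation: [0.702, -0.062, 0.707, 0.063]
ft_force: [1.2, -1.7, 2.1]
width: 0.001
t 3.5 pos [ 0.5599 -0.076   0.0817] F [ 1.18 -1.69  2.11] w 0.0
axes y [-0.176  0.984  0.001] z [ 0.984  0.176 -0.008]
shift cm [-0.33 -2.58 -0.1 ]
spin y->n -0.002 y->-n 3.14 j6 1.148
```

View pics/scene3.png

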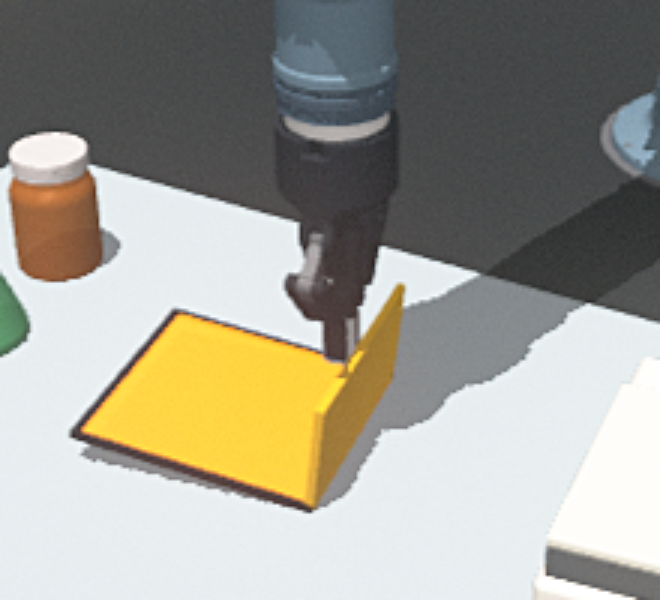

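The panel has lifted on the far side by about 10 degrees. The corner edge has stayed put at crop (315,508), and the push force is about 2 N. I'll carry on past the tipping point and run the finger ahead.

```bash
python3 -m handwheel '[{"x":0.1,"y":0.6,"z":0,"spin":0,"gripper":0},{"x":0.2,"y":1.2,"z":0,"spin":0,"gripper":0},{"x":0.4,"y":1.8,"z":0,"spin":0,"gripper":0},{"x":0.7,"y":2.4,"z":0,"spin":0,"gripper":0},{"x":1,"y":3,"z":0,"spin":0,"gripper":0},{"x":1.3,"y":4,"z":0,"spin":0,"gripper":0},{"x":1.3,"y":5.8,"z":0,"spin":0,"gripper":0},{"x":1.3,"y":8,"z":0,"spin":0,"gripper":0}]' 40
python3 - <<'E'
from h import *
from rig import imaging
to([0.5635,-0.1016,0.085],[-0.178,0.984])
f=imaging.grab_frame("scene");im=f["frame"][150:350,200:420,::-1];cv2.imwrite("pics/scene4.png",cv2.resize(im,None,fx=3,fy=3))
E
```

```text
t: 4.55
position: [0.5449, 0.005, 0.0685]
orientation: [0.701, -0.062, 0.707, 0.064]
ft_force: [-0.4, 0.9, 0.0]
width: -0.003
t 4.55 pos [0.5449 0.005  0.0685] F [-0.43  0.88  0.01] w -0.0
axes y [-0.177  0.984  0.003] z [ 0.984  0.177 -0.008]
shift cm [ -1.68 -10.81  -0.06]
spin y->n -0.001 y->-n 3.14 j6 1.286
```

View pics/scene4.png

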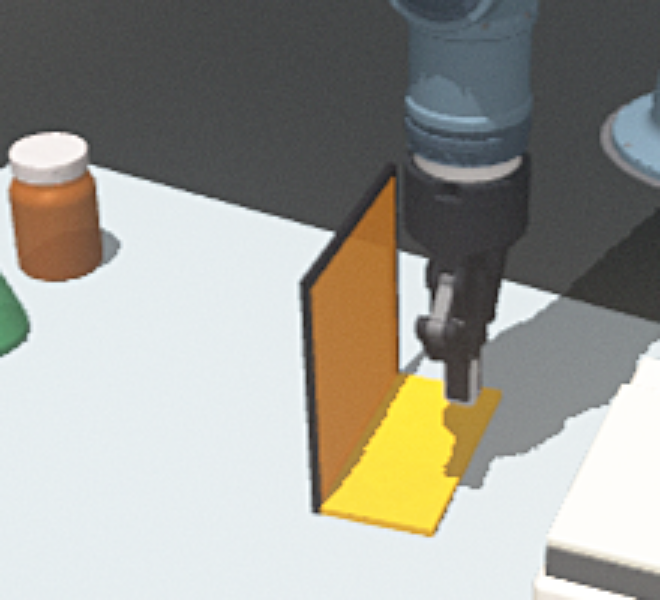

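The shield stands upright on its foot, with the panel at crop (350,330) and the foot flat at (415,470). I'll retreat straight up and verify.

```bash
python3 -m handwheel '[{"x":-3,"y":0.5,"z":0,"spin":0,"gripper":0},{"x":-7,"y":1,"z":0,"spin":0,"gripper":0},{"x":-11,"y":3,"z":0,"spin":0,"gripper":0},{"x":-15,"y":6,"z":0,"spin":0,"gripper":0},{"x":-15,"y":6,"z":0,"spin":0,"gripper":0}]' 40
python3 - <<'E'
from h import *
from rig import imaging
to([0.4873,0.2143,0.165])
F={}
for n in("top","scene"):
    f=imaging.grab_frame(n);cv2.imwrite(f"pics/{n}5.png",f["frame"][:,:,::-1]);F[n]=f
    P=cloud(f);H=hsv(f)
    g=(H[...,0]>50)&(H[...,0]<85)&(H[...,1]>130)&(f["depth"]>0)
    k,lab,st,ce=cv2.connectedComponentsWithStats(g.astype(np.uint8))
    for i in range(1,k):
        if st[i,4]>25: q=P[lab==i];print(n,"green",st[i],ce[i].round(1),np.median(q,0).round(4),np.percentile(q[:,2],[5,50,95]).round(3), ray(f,*ce[i],0.094).round(4))
f=F["scene"];P=cloud(f);H=hsv(f)
m=(H[...,0]>5)&(H[...,0]<32)&(H[...,1]>150)&(f["depth"]>0)
m[:,:290]=0;m[:,400:]=0;m[:190]=0;m[330:]=0
Q=P[m]
hi=Q[(Q[:,2]>.03)&(Q[:,2]<.165)];c=hi.mean(0);U,S,V=np.linalg.svd(hi-c,full_matrices=False);print("panel n",len(hi),"centre",c.round(3),"normal",V[2].round(3),"rms",S[2]/np.sqrt(len(hi)),"zmax",Q[:,2].max(),hi.min(0).round(3),hi.max(0).round(3))
lo=Q[Q[:,2]<.02];print("foot z",np.percentile(lo[:,2],[5,50,95]).round(4),lo.min(0).round(3),lo.max(0).round(3))
E
```

```text
t: 5.22
position: [0.5364, 0.0683, 0.2225]
orientation: [0.703, -0.063, 0.705, 0.066]
ft_force: [-0.4, -0.8, -1.0]
width: -0.0
t 5.225 pos [0.5364 0.0683 0.2225] F [-0.39 -0.79 -0.98] w -0.0
axes y [-0.183  0.983  0.005] z [ 0.983  0.183 -0.002]
shift cm [ 5.83 15.22 -2.15]
top green [443 209  31  31 533] [456.5 224.5] [ 0.5706 -0.3634  0.0419] [0.016 0.042 0.1  ] [ 0.5659 -0.3568  0.094 ]
panel n 1583 centre [ 0.558 -0.065  0.099] normal [-0.185  0.983 -0.002] rms 0.0005539391648611985 zmax 0.16585923618420517 [ 0.477 -0.082  0.03 ] [ 0.632 -0.05   0.165]
foot z [0.0055 0.008  0.0111] [ 0.465 -0.081  0.002] [0.638 0.022 0.02 ]
```

View pics/scene5.png

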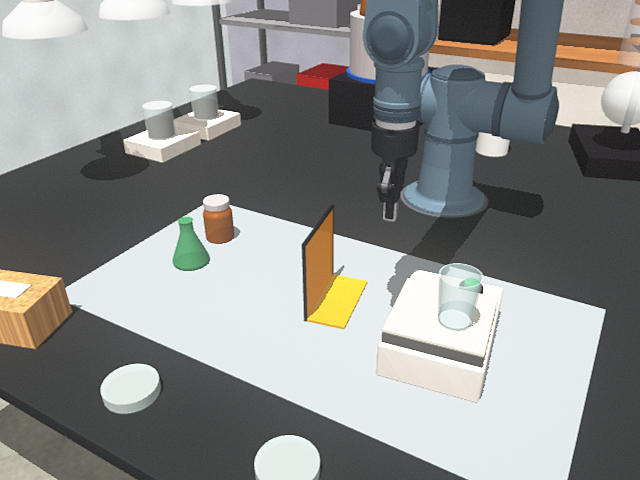

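View pics/top5.png

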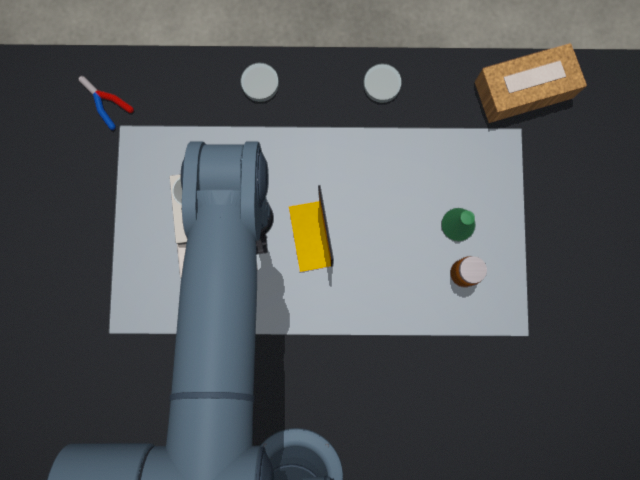

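Both views agree. The panel normal is level to 0.002 rad, the foot is flat at z of about 6–8 mm, and the corner is near (0.558,-0.07), where it was. The flask and jar have not moved. Next I'll hover over the button.

```bash
python3 -m handwheel '[{"x":0,"y":5,"z":-0.7,"spin":0,"gripper":0},{"x":0,"y":10,"z":-1.4,"spin":0,"gripper":0},{"x":0,"y":15.2,"z":-2.2,"spin":0,"gripper":0},{"x":3,"y":15.2,"z":-2.2,"spin":0,"gripper":0},{"x":6.8,"y":15.2,"z":-2.2,"spin":0,"gripper":0},{"x":6.8,"y":15.2,"z":-2.2,"spin":0,"gripper":0}]' 40
python3 - <<'E'
from h import *
from rig import imaging
to([0.4873,0.2143,0.113])
f=imaging.grab_frame("scene");im=f["frame"][180:380,350:550,::-1];cv2.imwrite("pics/scene6.png",cv2.resize(im,None,fx=3,fy=3))
E
```

```text
t: 6.08
position: [0.481, 0.2109, 0.1474]
orientation: [0.698, -0.063, 0.711, 0.065]
ft_force: [0.6, -0.6, 1.3]
width: 0.0
t 6.075 pos [0.481  0.2109 0.1474] F [ 0.56 -0.56  1.25] w 0.0
axes y [-0.18   0.984  0.004] z [ 0.983  0.18  -0.018]
shift cm [3.43 0.21 0.74]
```

View pics/scene6.png

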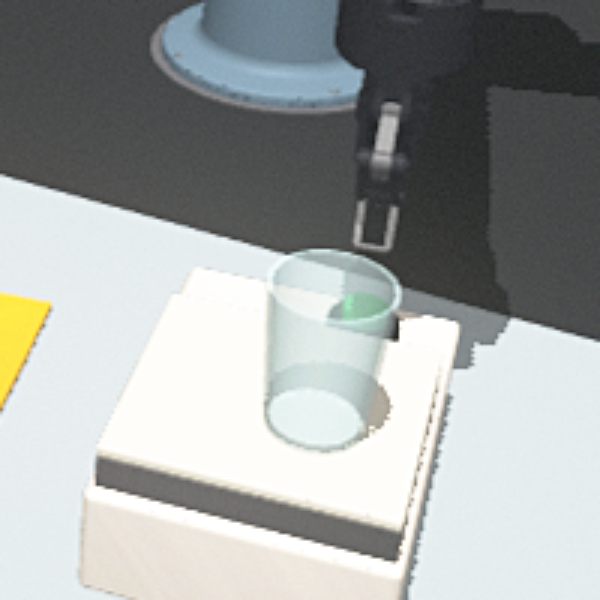

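The tips at crop (373,245) hang directly above the green button at (365,310), behind the beaker. I'll centre, lower to just above it, then press gradually.

```bash
python3 -m handwheel '[{"x":1,"y":0.3,"z":0.7,"spin":0,"gripper":0},{"x":2,"y":0.3,"z":0.7,"spin":0,"gripper":0},{"x":2.6,"y":0.3,"z":0.7,"spin":0,"gripper":0},{"x":2.6,"y":0.3,"z":0.7,"spin":0,"gripper":0}]' 40
python3 - <<'E'
from h import *
to([0.4873,0.2143,0.105])
E
```

```text
t: 6.62
position: [0.4883, 0.2154, 0.1231]
orientation: [0.699, -0.063, 0.71, 0.065]
ft_force: [-1.0, -0.1, 0.8]
width: -0.002
t 6.625 pos [0.4883 0.2154 0.1231] F [-0.96 -0.14  0.76] w -0.0
axes y [-0.18   0.984  0.004] z [ 0.984  0.18  -0.015]
shift cm [ 1.82 -0.1  -0.09]
```

```bash
python3 -m handwheel '[{"x":0.6,"y":0,"z":0,"spin":0,"gripper":0},{"x":1,"y":0,"z":0,"spin":0,"gripper":0},{"x":1.3,"y":0,"z":0,"spin":0,"gripper":0},{"x":1.6,"y":0,"z":0,"spin":0,"gripper":0},{"x":1.8,"y":0,"z":0,"spin":0,"gripper":0},{"x":1.8,"y":0,"z":0,"spin":0,"gripper":0}]' 40
```

```text
t: 7.38
position: [0.4881, 0.2155, 0.1053]
orientation: [0.699, -0.063, 0.71, 0.065]
ft_force: [-0.5, 0.5, 3.3]
width: 0.0
```

The force is 3.3 N, so the button is partway down. I'll press on a few millimetres until it bottoms out.

```bash
python3 -m handwheel '[{"x":0.15,"y":0,"z":0,"spin":0,"gripper":0},{"x":0.3,"y":0,"z":0,"spin":0,"gripper":0},{"x":0.3,"y":0,"z":0,"spin":0,"gripper":0}]' 40
```

```text
t: 7.75
position: [0.4881, 0.2155, 0.103]
orientation: [0.699, -0.063, 0.709, 0.065]
ft_force: [-2.9, -1.4, 7.2]
width: 0.003
```

```bash
python3 -m handwheel '[{"x":0.2,"y":0,"z":0,"spin":0,"gripper":0},{"x":0.25,"y":0,"z":0,"spin":0,"gripper":0},{"x":0.25,"y":0,"z":0,"spin":0,"gripper":0}]' 40
```

```text
t: 8.12
position: [0.4882, 0.2155, 0.1027]
orientation: [0.699, -0.063, 0.709, 0.065]
ft_force: [-5.6, -2.2, 19.7]
width: -0.002
```

The button is at its stop: the force rose to 20 N with only 0.3 mm of motion. I'll release it and move away clear of everything.

```bash
python3 -m handwheel '[{"x":-2,"y":0,"z":0,"spin":0,"gripper":0},{"x":-6,"y":0,"z":0,"spin":0,"gripper":0},{"x":-11,"y":0,"z":0,"spin":0,"gripper":0},{"x":-15,"y":3,"z":-2,"spin":0,"gripper":0},{"x":-15,"y":8,"z":-5,"spin":0,"gripper":0},{"x":-15,"y":13,"z":-8,"spin":0,"gripper":0},{"x":-15,"y":18,"z":-11,"spin":0,"gripper":0},{"x":-15,"y":23,"z":-14,"spin":0,"gripper":0}]' 40
python3 -m handwheel '[{"x":0,"y":5,"z":-3,"spin":0,"gripper":0},{"x":0,"y":8,"z":-4,"spin":0,"gripper":0},{"x":0,"y":8,"z":-4,"spin":0,"gripper":0},{"x":0,"y":8,"z":-4,"spin":0,"gripper":0}]' 40
python3 - <<'E'
from h import *
from rig import imaging
F={}
for n in("top","scene"):
    f=imaging.grab_frame(n);cv2.imwrite(f"pics/{n}7.png",f["frame"][:,:,::-1]);F[n]=f
f=F["top"];P=cloud(f);P0=cloud(dict(np.load("/tmp/top0.npz")))
for (u,v) in [(201,259),(200,257),(195,198),(459,222),(468,216),(468,270),(475,264)]: print((u,v),P0[v,u].round(4),P[v,u].round(4))
for nm,b in dict(button=(slice(235,285),slice(175,235)),beaker=(slice(175,235),slice(168,240)),flaskjar=(slice(195,300),slice(435,495))).items():
    a=dict(np.load("/tmp/top0.npz"))["frame"][b].astype(int);print(nm,"mean abs diff",np.abs(a-f["frame"][b]).mean().round(2),"frac>40",(np.abs(a-f["frame"][b]).max(-1)>40).mean().round(3))
f=F["scene"];P=cloud(f);H=hsv(f)
m=(H[...,0]>5)&(H[...,0]<32)&(H[...,1]>150)&(f["depth"]>0)
m[:,:290]=0;m[:,400:]=0;m[:190]=0;m[330:]=0
Q=P[m];hi=Q[(Q[:,2]>.03)&(Q[:,2]<.165)];c=hi.mean(0);V=np.linalg.svd(hi-c,full_matrices=False)[2];print("panel",c.round(3),V[2].round(3))
s,_=tool();print(s["t"],s["position"],s["ft_force"])
E
```

```text
t: 9.12
position: [0.31, 0.4177, 0.2553]
orientation: [0.7, -0.063, 0.709, 0.065]
ft_force: [0.3, 0.0, -1.2]
width: -0.0
t: 9.62
position: [0.2565, 0.4887, 0.2557]
orientation: [0.699, -0.063, 0.709, 0.064]
ft_force: [1.0, -0.5, 0.1]
width: -0.0
(201, 259) [0.485  0.2124 0.0941] [0.4854 0.2133 0.0896]
(200, 257) [0.4894 0.2147 0.0945] [0.49   0.2158 0.0889]
(195, 198) [0.6211 0.2286 0.1018] [0.6203 0.2278 0.1057]
(459, 222) [ 0.5744 -0.3662  0.0771] [ 0.5746 -0.3665  0.0757]
(468, 216) [ 0.5835 -0.3807  0.1043] [ 0.5844 -0.3818  0.0997]
(468, 270) [ 0.4636 -0.3795  0.097 ] [ 0.4634 -0.379   0.0993]
(475, 264) [ 0.4772 -0.3959  0.0946] [ 0.4766 -0.3944  0.1009]
button mean abs diff 0.71 frac>40 0.0
beaker mean abs diff 0.55 frac>40 0.0
flaskjar mean abs diff 0.75 frac>40 0.0
panel [ 0.558 -0.065  0.099] [-0.184  0.983 -0.002]
9.725 [0.25693611 0.48833557 0.25603988] [-0.264821   -1.02312131  0.5314336 ]
```

View pics/top7.png

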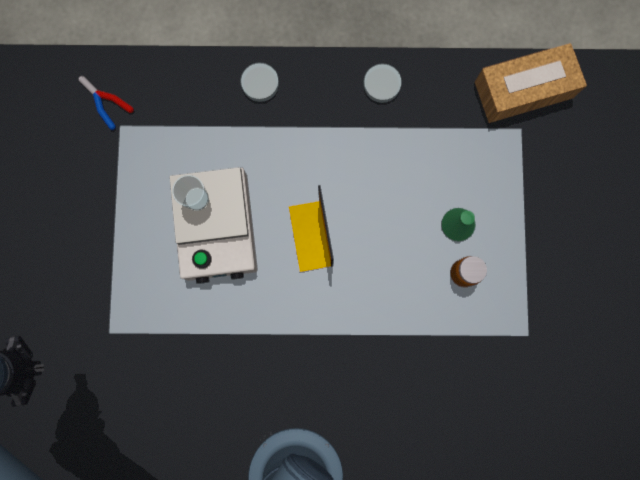

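View pics/scene7.png

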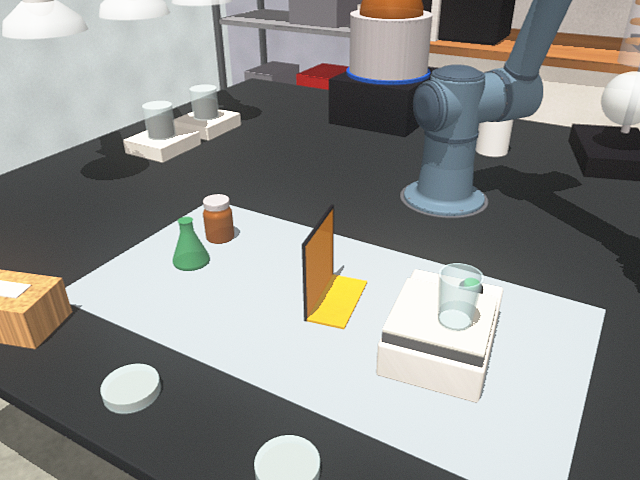

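Everything stands in place, but two button pixels read about 5 mm lower than at the start. Before handing in, I'll check over the whole button with several frames whether that is depth noise or a stuck button.

```bash
python3 - <<'E'
from h import *
from rig import imaging
def st(f):
    H=hsv(f);P=cloud(f);g=(H[...,0]>50)&(H[...,0]<80)&(H[...,1]>150);g[:, :185]=0;g[:,220:]=0;g[:240]=0;g[275:]=0
    r=np.argwhere(g).mean(0); g2=cv2.erode(g.astype(np.uint8),np.ones((5,5)))>0
    return g.sum(),r.round(2),P[g2][:,2].mean().round(4),P[g2][:,2].std().round(4)
print("t0",st(dict(np.load("/tmp/top0.npz"))),"before press",st(dict(np.load("/tmp/top1.npz"))))
for i in range(4): print(st(imaging.grab_frame("top")))
E
```

```text
t0 (np.int64(138), array([257.97, 200.19]), np.float64(0.1189), np.float64(0.191)) before press (np.int64(137), array([258.01, 200.22]), np.float64(0.119), np.float64(0.193))
(np.int64(134), array([257.99, 200.17]), np.float64(0.0904), np.float64(0.0028))
(np.int64(138), array([258.11, 200.17]), np.float64(0.0907), np.float64(0.0026))
(np.int64(136), array([258.05, 200.2 ]), np.float64(0.0908), np.float64(0.0027))
(np.int64(138), array([258.02, 200.17]), np.float64(0.0908), np.float64(0.0029))
```

The start means are spoiled by depth dropouts. The start median, though, was 0.0906 m, and it now reads 0.0907 m with the same pixel centroid, so the button is back up. Handing in.

```bash
python3 -c "
from rig import manip
print(manip.close_job())"
```

```text
the job is handed in; nothing more can be done
None
```

I stood the shield up on its yellow foot where it lay, then pressed the start button fully down and let go. The job is handed in at about 10 s of the 45 s allowed; it reported no verdict.

- **Shield:** I pushed the top of the foot's inner face with the shut fingers, at about 2 N, and ran the finger ahead as the shield tipped. Afterwards the panel was vertical to about 0.002 rad, the foot lay flat, and I could see no shift of the corner edge.
- **Start button:** I pressed until it hit its stop, where the force rose to about 20 N with only 0.3 mm more travel. After release, two button pixels read about 5 mm low. Averaged over the whole button, its height was 0.0907 m against a median of 0.0906 m at the start, so it is up again.
- **Beaker, jar and flask:** their regions in the last top view match the first picture, with no pixel changed beyond noise.
- **Arm:** it is parked well clear and touches nothing.
- **One failed command:** my first move command was refused because it left out some keys; nothing moved.

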